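Put the hole punches away in the sandal maker's caddy

ROBOT

A 7-joint arm with a two-finger parallel gripper is mounted at the origin on the work surface. World frame = base frame: x ahead of the robot, y to its left, z up, the work surface at z = 0. Lengths are in m, angles in rad, forces in N, time in s.
With the tool pointing down it reaches from about 0.35 to 0.9 m from the base axis. Payload 7.2 kg.
Tool frame: the origin (TCP) lies at the very end of the fingers, on their centre line; the grasp point (between the pads) lies 19 mm behind it; z points along the fingers, y is the line along which they close (so a half turn about z gives the same grasp; the last joint's range is limited). The gripper opens to 88 mm and grips with 3 to 60 N. Pads are 20 mm wide; open, the fingers measure 115 mm over their backs; the gripper's body (75 mm by 178 mm) begins 61 mm behind the grasp point.
Start: joints at [1.277, 0.411, -0.013, 1.596, 0.006, 1.134, -0.082], TCP at [0.14, -0.609, 0.223] pointing down, gripper open.
Joint ranges: [-2.95, 2.95], [-0.29, 1.99], [-1.47, 1.44], [0.14, 2.54], [-1.03, 4.17], [0.13, 1.85], [-2.86, 2.86]. Speed limits (rad/s): [2.39, 2.39, 3.01, 3.01, 3.14, 3.14, 3.14].

INTERFACE

Orientations are given as [roll, pitch, yaw] about the fixed x, y, z axes, in that order (R = Rz(yaw) Ry(pitch) Rx(roll)).
In Python, from station import observe, grab_frame, get_calibration, job_done gives the robot as it stands.
- The arm moves only by the shell command python3 -m crank 'ROWS' [FORCE]. ROWS is text: rows parted by semicolons, each of 7 numbers parted by spaces: the closure in counts, from 0 (fully open) to 255 (shut), then the shift along the tool's x, y, z in mm, then the turn, a rotation vector about the tool's x, y, z in degrees. In form: hand tx ty tz wx wy wz; .... A call has 1 to 20 rows; each row shifts and turns the commanded pose from where the row before left it, along the tool's axes as they then stand; what a row does not reach is not made up. A row lasts 1/8 s, in which the tool goes at most 62.5 mm and 10.7 degrees, less where a joint would pass 70% of its speed; a pose out of reach is approached as far as the arm can. A call is refused whole if a number of a shift passes 62.5 or a number of a turn 10.7, either way. A call with a gripper value outside its range is refused whole. The fingers move at their own pace and stop on an object; FORCE is the grip in N (left out, the last holds). Time passes only in rows, so rows that do not move let the fingers close. It gives the time, the measured TCP pose, the force, the opening and the grip force at its end, in the units of the state.
- observe(): the state, without advancing time (a new reading comes with each control period).
- grab_frame(name): name is "scene" or "top" or "wrist"; returns (picture, depth): 384x512x3 uint8, red, green, blue; 384x512 float32, m along the optical axis (not along the pixel's ray), 0 where there is no reading.
- get_calibration(name): a dict with "intrinsics" (3x3 intrinsics, pixels), "rvec" (rotation vector, rad) and "tvec" (3), from world to camera coordinates, as OpenCV has them; the wrist camera has in their place "tool_from_camera" (4x4, takes a point from camera to tool coordinates, whose origin is the TCP and whose axes are the flange's). Camera axes: x right, y down, z forward; pixel columns grow to the right and rows downward; lengths in m; the calibration is good to about 2 mm. A picture is of the moment at which its call begins: read the wrist's pose just before it. get_calibration takes no time and is no camera call.
- job_done(): hands the job in; it is judged then, once.
The state is a dict: "time": time; "joint_positions": joint angles; "joint_velocities": joint speeds; "tau": joint torques, N m; "tcp_pos": TCP position; "tool_rot": TCP orientation; "contact_force": force on the tool from outside, world axes, zero at the start; "moment": the same for the moment, N m; "finger_gap": opening from 0.0 (shut) to 1.0 (fully open); "finger_force": force on a finger pad.
Only numpy, scipy, OpenCV 4.12 (cv2) and the standard library are available. Lean on these libraries where they do the work, as an engineer would, in place of code of your own. Each camera call takes 0.05 s, during which the arm holds its last target. There are 200 camera calls.

TASK

Put the three hole punches (round steel barrels) away in the caddy, each lying flat inside the trough made for its length: short in the short, middle in the middle, long in the long one; either end may point either way. Leave the two flat-bladed slot chisels lying where they are on the bench.

Things in the scene. Friction and masses are not known exactly. Their poses are not given: they have to be found in the camera images.
- punch_short: The short hole punch: 80 mm long, about 90 g; wooden handle 52 mm long of 30 x 30 mm section, steel head a thick round barrel (26 mm diameter) with a dark window. Lies flat. Origin: middle of its length on its long axis, 15 mm above what it lies on; x along it to the head, z up. The handle spans x = -40 to +12 mm: grip its 30 mm width (y) at the origin, near its balance point.
- punch_middle: The middle hole punch: 105 mm long, about 120 g; wooden handle 67 mm long of 30 x 30 mm section, steel head a thick round barrel (26 mm diameter) with a dark window. Lies flat. Origin: middle of its length on its long axis, 15 mm above what it lies on; x along it to the head, z up. The handle spans x = -52.5 to +14.5 mm: grip its 30 mm width (y) at the origin, near its balance point.
- punch_long: The long hole punch: 130 mm long, about 150 g; wooden handle 82 mm long of 30 x 30 mm section, steel head a thick round barrel (26 mm diameter) with a dark window. Lies flat. Origin: middle of its length on its long axis, 15 mm above what it lies on; x along it to the head, z up. The handle spans x = -65 to +17 mm: grip its 30 mm width (y) at the origin, near its balance point.
- chisel_a: A slot chisel, a look-alike that stays on the bench: the same kind of 30 x 30 mm wooden handle (65 mm long), but a thin neck and a flat steel blade that flares to 42 mm wide; 105 mm long over all. Origin: the middle of its length on its axis, 15 mm above the bench; x towards the blade, z up.
- chisel_b: A slot chisel, a look-alike that stays on the bench: the same kind of 30 x 30 mm wooden handle (80 mm long), but a thin neck and a flat steel blade that flares to 42 mm wide; 130 mm long over all. Origin: the middle of its length on its axis, 15 mm above the bench; x towards the blade, z up.
- caddy: The wooden tool caddy, fixed to the bench: 212 mm (its x) by 252 mm (its y), with an 8 mm bottom board, side strips 18 mm high along x and 32 mm high end boards at both ends of x. Holds the three troughs side by side, 80 mm apart along its y. Origin: centre of its underside, on the bench; z up.
- trough_short: The short trough, for the short punch, fixed in any of the caddy's three places: a shallow tray, inside 102 mm long (x) by 56 mm wide (y), walls 5 mm thick and 12 mm high over all, floor 4 mm thick. Origin: centre of its underside, on the caddy's board, 8 mm above the bench; z up.
- trough_middle: The middle trough, for the middle punch, fixed in any of the caddy's three places: a shallow tray, inside 127 mm long (x) by 56 mm wide (y), walls 5 mm thick and 12 mm high over all, floor 4 mm thick. Origin: centre of its underside, on the caddy's board, 8 mm above the bench; z up.
- trough_long: The long trough, for the long punch, fixed in any of the caddy's three places: a shallow tray, inside 152 mm long (x) by 56 mm wide (y), walls 5 mm thick and 12 mm high over all, floor 4 mm thick. Origin: centre of its underside, on the caddy's board, 8 mm above the bench; z up.
Things that resemble listed ones, but are neither listed nor needed, are in the scene too. What is shaped like the punch_middle but blue or pink is not meant.

How it is judged:
By the outcome, as a careful person would: the job done as asked, in the order asked, and still so for the second after the job is handed in, with the robot touching nothing.
It also fails if it takes over 96 s, if anything falls off the work surface, if the arm or the gripper's body presses on something with over 40 N, if the wrist force passes 120 N, or if a joint passes its speed limit or range.

## Working session

There is one attempt and no reset: what is moved stays moved. The work goes in short steps, Python scripts to look and compute and a shell command to move; the robot and the scene stay as the last step left them, time stands still between calls to the robot, and variables do not carry over. Pictures are saved under pics/ and viewed, at most 14 in all, crops included, and the job is handed in when it is done.

```bash
ls; mkdir -p pics; cat > h.py <<'E'
import numpy as np,cv2
from station import observe,grab_frame,get_calibration
def save(n,im): cv2.imwrite('pics/'+n,im[:,:,::-1])
def cam(n):
    c=get_calibration(n);K=np.array(c['intrinsics'])
    R=cv2.Rodrigues(np.array(c['rvec'],float))[0];t=np.array(c['tvec']).ravel()
    return K,R,t
def ray(n,uv,z):
    K,R,t=cam(n);d=R.T@np.linalg.inv(K)@np.array([uv[0],uv[1],1.]);o=-R.T@t
    return o+d*(z-o[2])/d[2]
E
python3 - <<'E'
from h import *
for n in('top','scene'):
    im,d=grab_frame(n);np.savez('pics/'+n+'.npz',im=im,d=d)
    save(n+'0.png',cv2.resize(im,(800,600)))
    K,R,t=cam(n);print(n,K.tolist(),-R.T@t,R.tolist())
print(observe())
E
```

```text
pics
top [[379.38809607208566, 0.0, 261.52734886774317], [0.0, 379.38809607208566, 189.57152242029673], [0.0, 0.0, 1.0]] [ 0.28400351 -0.01016278  1.14057846] [[0.02923744583948129, -0.9995668657862032, 0.0033544870144080474], [-0.978286128287679, -0.029303543250097763, -0.20517688357340008], [0.20518631280055286, 0.0027171999072743286, -0.9787191598533145]]
scene [[355.1316526829681, 0.0, 254.9684439523093], [0.0, 355.1316526829681, 191.9700314118803], [0.0, 0.0, 1.0]] [ 0.94167664 -0.3495571   0.94099785] [[0.6397517394796611, 0.7684672885501878, -0.013256630834047961], [0.6445281134625405, -0.545808364326173, -0.5354220208284359], [-0.41868988856809797, 0.333992897918369, -0.8444806222471442]]
{'time': 0.1, 'joint_positions': array([ 1.27678474,  0.41179121, -0.01269667,  1.59696612,  0.00559371,
        1.13426855, -0.08216408]), 'joint_velocities': array([-0.00237057, -0.00131508, -0.00090617, -0.00228035,  0.00108698,
       -0.00043772, -0.00090077]), 'tau': array([ 3.40539220e-03, -5.89091277e+01,  6.44104164e-01, -2.91709131e+01,
       -5.37966820e-02,  1.45023348e-02,  4.32538843e-05]), 'tcp_pos': array([ 0.13979137, -0.60870558,  0.22190876]), 'tool_rot': array([-3.14019845e+00,  9.88541267e-05,  2.25855088e-01]), 'contact_force': array([ 0.09399197, -0.82503392, -0.47777912]), 'moment': array([ 0.02829213,  0.03191969, -0.02541879]), 'finger_force': 0.0, 'finger_gap': 1.0003932423001751}
```

View pics/top0.png

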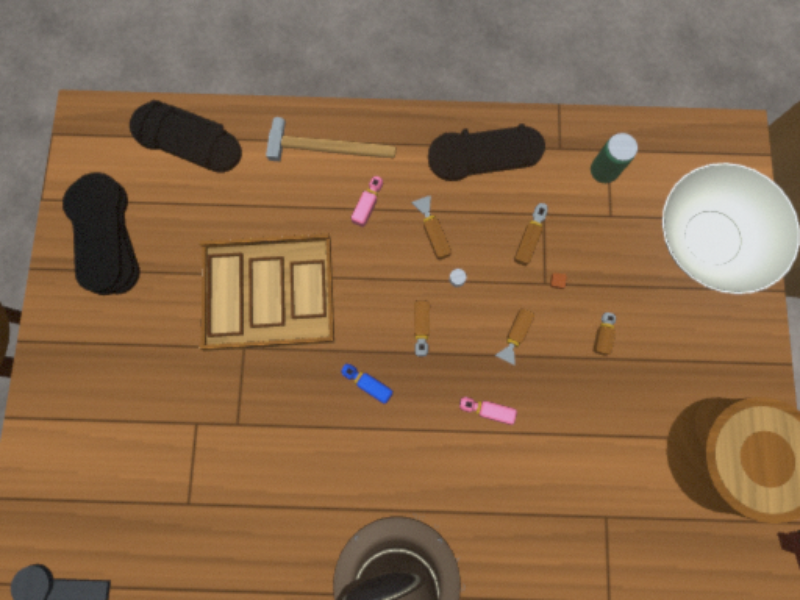

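View pics/scene0.png

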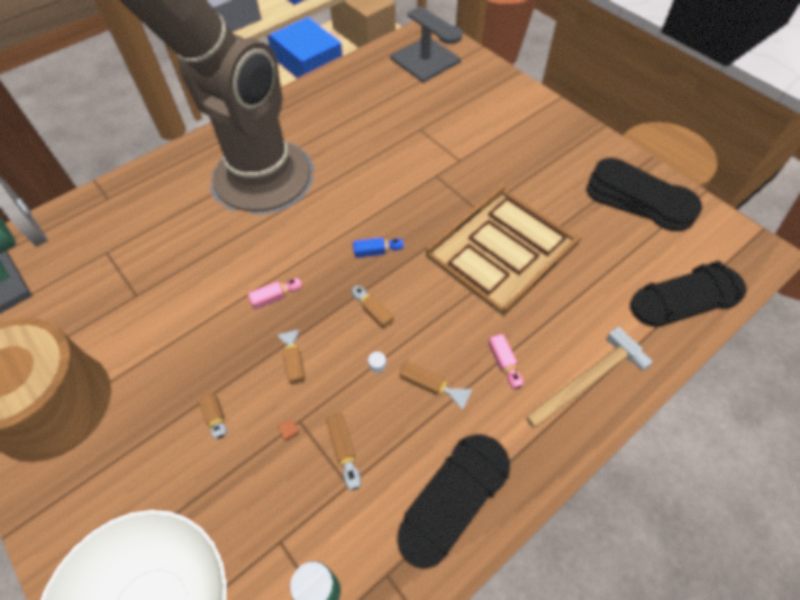

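Top view (800×600 px): the round barrels with a dark window are at (606,333) short, (422,328) middle and (531,233) long. The flared blades at (432,225) and (518,335) are the chisels. The pink ones at (367,200) and (490,410) and the blue one at (367,384) are look-alikes that aren't meant. The caddy is at (267,292), with its troughs running long, middle, short from left to right. Next I measure and confirm in a crop.

```bash
python3 - <<'E'
from h import *
f=np.load('pics/top.npz');im,d=f['im'],f['d']
K,R,t=cam('top')
v,u=np.mgrid[:384,:512]
P=np.stack([(u-K[0,2])/K[0,0]*d,(v-K[1,2])/K[1,1]*d,d],-1)
W=(P-t)@R
z=W[...,2]; 
m=((z>.014)&(z<.045)&(d>0)).astype(np.uint8)
n,l,s,c=cv2.connectedComponentsWithStats(m)
for i in range(1,n):
    if 80<s[i,4]<9000:
        p=W[l==i]; r=cv2.minAreaRect((p[:,:2]*1000).astype(np.float32))
        print(np.round(c[i]*800/512),s[i,4],'zmed %.4f'%np.median(p[:,2]),'mean',p[:,:2].mean(0).round(4),'rect',np.round(r[0],1),np.round(r[1],1),round(r[2],1))
print('bench z',np.median(z[250:300,200:350]),z[250:300,200:350].std())
cr=cv2.resize(im[120:240,245:405],(800,600),interpolation=cv2.INTER_CUBIC);save('crop1.png',cr)
E
```

```text
[185. 136.] 1605 zmed 0.0186 mean [0.8399 0.4605] rect [844.1 462.6] [241.7  99.2] 70.2
[320. 144.] 758 zmed 0.0237 mean [0.8302 0.1833] rect [834.1 160. ] [258.9  89.5] 86.1
[483. 150.] 1552 zmed 0.0183 mean [ 0.8267 -0.1503] rect [ 825.3 -156.5] [ 99.9 240. ] 7.1
[601. 173.] 90 zmed 0.0302 mean [ 0.7816 -0.386 ] rect [ 786.3 -386.8] [57.9 23.9] 46.6
[366. 201.] 294 zmed 0.0281 mean [0.7076 0.0823] rect [713.5  80.7] [ 29.7 106. ] 67.2
[728. 229.] 2372 zmed 0.0282 mean [ 0.6716 -0.6311] rect [ 664.2 -614.3] [221.4 218.1] 41.3
[ 67. 205.] 86 zmed 0.0366 mean [0.6789 0.6688] rect [679.7 668.6] [89.4 19. ] 9.5
[122. 250.] 464 zmed 0.0348 mean [0.592  0.5521] rect [614.7 554.4] [ 67.8 223. ] 85.1
[433. 229.] 360 zmed 0.0275 mean [ 0.6552 -0.0507] rect [662.5 -50.5] [130.9  40.1] 23.7
[531. 235.] 368 zmed 0.0276 mean [ 0.6481 -0.2434] rect [ 654.4 -246.6] [ 30.1 131.3] 69.0
[262. 290.] 1572 zmed 0.0205 mean [0.5223 0.2755] rect [521.4 269.3] [213.3 251.9] 5.4
[265. 291.] 296 zmed 0.0189 mean [0.5221 0.2714] rect [522.  271.5] [138.2  70.6] 5.9
[457. 276.] 90 zmed 0.0256 mean [ 0.5598 -0.0998] rect [560.6 -99.7] [30.9 27.6] 1.7
[558. 279.] 81 zmed 0.0193 mean [ 0.5611 -0.297 ] rect [ 561.3 -297.5] [27.6 27.8] 81.1
[421. 326.] 313 zmed 0.0281 mean [ 0.4596 -0.0323] rect [457.3 -32.4] [101.9  27. ] 1.3
[516. 334.] 325 zmed 0.0276 mean [ 0.4516 -0.2138] rect [ 451.1 -213.1] [ 39.4 106.1] 67.2
[605. 334.] 269 zmed 0.0279 mean [ 0.4552 -0.3815] rect [ 458.7 -384.1] [30.2 80.4] 76.6
[367. 383.] 332 zmed 0.0279 mean [0.3506 0.0657] rect [352.5  68.4] [103.7  28.8] 58.6
[489. 410.] 353 zmed 0.0281 mean [ 0.3079 -0.1614] rect [ 309.  -158.6] [105.4  30.1] 76.6
[686. 451.] 436 zmed 0.0305 mean [ 0.2454 -0.5202] rect [ 244.  -539.4] [ 88.1 200.6] 85.6
[400. 554.] 747 zmed 0.0183 mean [ 0.0521 -0.0049] rect [43.3 -4.4] [186.3 107.4] 82.9
bench z 0.0002115393642733585 0.05614893848090485
```

View pics/crop1.png

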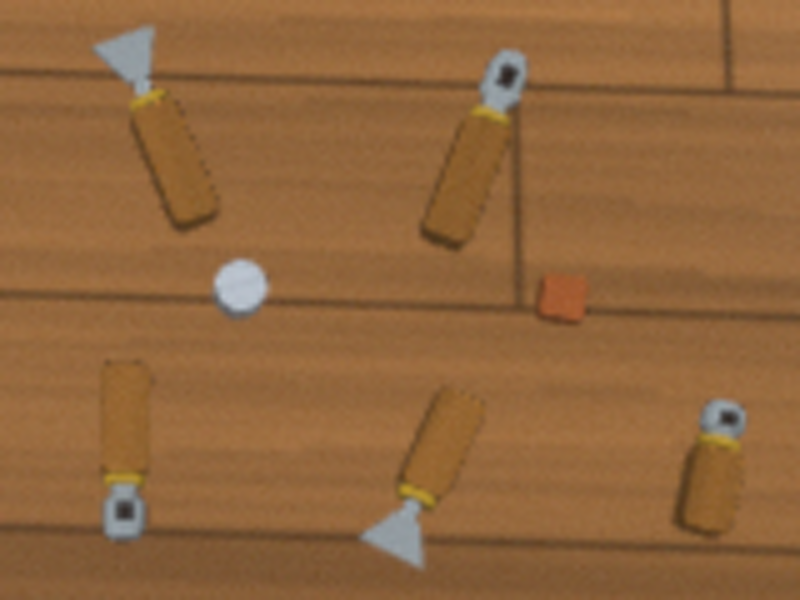

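The crop confirms it. Barrels with windows are at crop (722,470) short, (123,450) middle and (478,150) long, and the flared chisels are at (160,130) and (425,475). Measured sizes match: 80×30, ~102×27 and 131×30 mm, with tops at ~28 mm. I'll write a delta helper and check the stump's height before leaving the start.

```bash
cat >> h.py <<'E'
T=dict(short=(458.7,-384.1,-13.4),middle=(457.3,-32.4,1.3),long=(654.4,-246.6,-21.0),
 tshort=(529.3,190.7,5.4),tmiddle=(521.8,270.4,5.4),tlong=(514.2,350.0,5.4))
def delta(name):
    from scipy.spatial.transform import Rotation as Ro
    s=observe();x,y,a=T[name];Rt=Ro.from_euler('xyz',s['tool_rot'])
    p=s['tcp_pos']*1000
    g=Ro.from_euler('xyz',[np.pi,0,np.radians(a)])
    w=(Rt.inv()*g).as_rotvec(degrees=True)
    print(name,'t %.2f'%s['time'],'tcp',p.round(1),'turn',w.round(1),'shift now-axes',Rt.inv().apply(np.array([x,y,p[2]])-p).round(1),
     'after-turn',g.inv().apply(np.array([x,y,p[2]])-p).round(1),'gap',round(88*s['finger_gap'],1),'F',s['contact_force'].round(1),'ff',round(s['finger_force'],1))
E
python3 - <<'E'
from h import *
delta('short')
f=np.load('pics/top.npz');d=f['d'];K,R,t=cam('top')
v,u=np.mgrid[:384,:512]
W=(np.stack([(u-K[0,2])/K[0,0]*d,(v-K[1,2])/K[1,1]*d,d],-1)-t)@R
z=W[...,2];b=np.zeros_like(z,bool);b[240:340,440:512]=1
b&=(z>.06)
print('stump z',np.percentile(z[b],[50,90,99]),W[b].min(0),W[b].max(0))
g=grab_frame('wrist')
E
```

```text
short t 0.10 tcp [ 139.8 -608.7  221.9] turn [-0.1  0.  26.3] shift now-axes [ 3.611e+02 -1.475e+02  2.000e-01] after-turn [ 258.2 -292.4   -0. ] gap 88.0 F [ 0.1 -0.8 -0.5] ff 0.0
stump z [0.14023105 0.14299955 0.14546481] [ 0.1416804  -0.66046291  0.06016687] [ 0.34059496 -0.01016278  1.14057846]
```

```bash
python3 -m crank '0 0 0 0 0 0 8.8;0 0 0 0 0 0 8.8;0 0 0 0 0 0 8.7;0 26 -29 0 0 0 0;0 26 -29 0 0 0 0;0 26 -29 0 0 0 0;0 26 -29 0 0 0 0;0 26 -29 0 0 0 0;0 26 -29 0 0 0 0;0 26 -29 0 0 0 0;0 26 -29 0 0 0 0;0 25 -30 0 0 0 0;0 25 -30 0 0 0 0;0 0 0 40 0 0 0;0 0 0 40 0 0 0;0 0 0 0 0 0 0;0 0 0 0 0 0 0' 25; python3 - <<'E'
from h import *
delta('short')
im,d=grab_frame('wrist');save('w1.png',im)
E
```

```text
time: 2.28
tcp_pos: [0.4589, -0.3852, 0.1439]
tool_rot: [3.141, -0.001, -0.234]
contact_force: [-0.2, -0.4, 0.5]
finger_gap: 1.002
finger_force: 0.0
short t 2.27 tcp [ 458.9 -385.2  143.9] turn [ 0.  -0.1  0. ] shift now-axes [-0.5 -1.  -0. ] after-turn [-0.5 -1.  -0. ] gap 88.2 F [-0.2 -0.4  0.5] ff 0.0
```

View pics/w1.png

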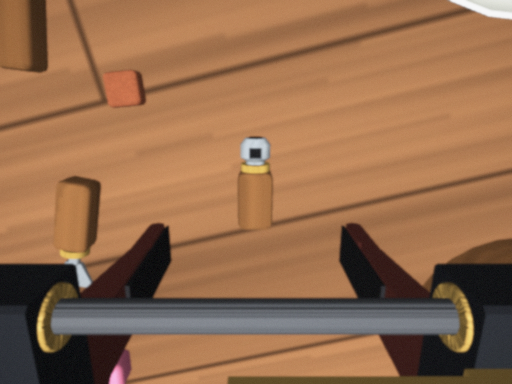

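The wrist view shows the short punch at (255,185), upright and centred between the fingers, whose midpoint is near column 255. I go down to TCP z≈9 mm and grip.

```bash
python3 -m crank '0 0 -1 40 0 0 0;0 0 0 40 0 0 0;0 0 0 30 0 0 0;0 0 0 15 0 0 0;0 0 0 10 0 0 0;0 0 0 0 0 0 0;255 0 0 0 0 0 0;255 0 0 0 0 0 0;255 0 0 0 0 0 0;255 0 0 0 0 0 0;255 0 0 0 0 0 0;255 0 0 0 0 0 0;255 0 0 0 0 0 0;255 0 0 0 0 0 0' 25; python3 - <<'E'
from h import *
delta('short')
E
```

```text
time: 4.08
tcp_pos: [0.4586, -0.3838, 0.0076]
tool_rot: [3.142, -0.0, -0.233]
contact_force: [-0.3, -0.8, 0.1]
finger_gap: 0.338
finger_force: 25.0
short t 4.08 tcp [ 458.6 -383.8    7.6] turn [ 0. -0.  0.] shift now-axes [0.2 0.3 0. ] after-turn [0.2 0.3 0. ] gap 29.8 F [-0.3 -0.8  0.1] ff 25.0
```

```bash
python3 -m crank '255 0 0 -20 0 0 0;255 0 0 -40 0 0 0;255 0 0 -40 0 0 0;255 0 0 0 0 0 -9.4;255 0 0 0 0 0 -9.4;255 10 -47 0 0 0 0;255 10 -47 0 0 0 0;255 10 -47 0 0 0 0;255 10 -47 0 0 0 0;255 10 -47 0 0 0 0;255 10 -47 0 0 0 0;255 10 -47 0 0 0 0;255 10 -47 0 0 0 0;255 11 -47 0 0 0 0;255 11 -47 0 0 0 0;255 11 -47 0 0 0 0;255 11 -47 0 0 0 0;255 0 0 0 0 0 0;255 0 0 0 0 0 0'; python3 - <<'E'
from h import *
delta('tshort')
im,d=grab_frame('wrist');save('w2.png',im)
E
```

```text
time: 6.45
tcp_pos: [0.5283, 0.1888, 0.1072]
tool_rot: [3.141, 0.001, 0.095]
contact_force: [0.7, -0.2, -1.0]
finger_gap: 0.338
finger_force: 25.0
tshort t 6.45 tcp [528.3 188.8 107.2] turn [0.1 0.1 0. ] shift now-axes [ 1.2 -1.8 -0. ] after-turn [ 1.2 -1.8 -0. ] gap 29.8 F [ 0.7 -0.2 -1. ] ff 25.0
```

View pics/w2.png

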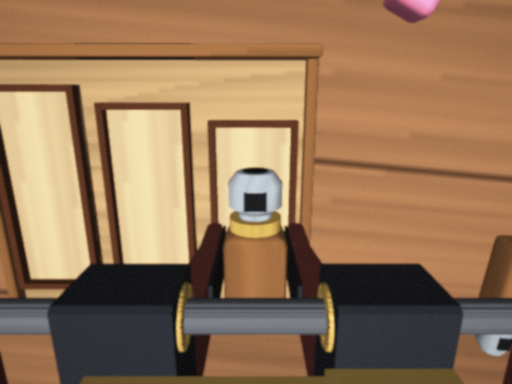

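The wrist view shows the short punch at (255,200), centred over the short trough, whose edges are at columns 209–298.

```bash
python3 -m crank '255 1 -2 40 0 0 0;255 0 0 25 0 0 0;255 0 0 12 0 0 0;255 0 0 8 0 0 0;255 0 0 0 0 0 0;255 0 0 0 0 0 0;100 0 0 0 0 0 0;100 0 0 0 0 0 0;100 0 0 0 0 0 0;100 0 0 0 0 0 0;100 0 0 0 0 0 0' ; python3 - <<'E'
from h import *
delta('tshort')
E
```

```text
time: 7.88
tcp_pos: [0.5294, 0.1916, 0.0226]
tool_rot: [3.142, 0.0, 0.095]
contact_force: [-0.7, -0.1, -0.4]
finger_gap: 0.61
finger_force: 0.0
tshort t 7.88 tcp [529.4 191.6  22.6] turn [0. 0. 0.] shift now-axes [-0.2  0.8  0. ] after-turn [-0.2  0.8  0. ] gap 53.7 F [-0.7 -0.1 -0.4] ff 0.0
```

```bash
python3 -m crank '100 0 0 -30 0 0 0;100 0 0 -40 0 0 0;0 0 0 -40 0 0 4.1;0 -15 44 0 0 0 0;0 -15 44 0 0 0 0;0 -15 44 0 0 0 0;0 -16 45 0 0 0 0;0 -16 45 0 0 0 0;0 0 0 0 0 0 0;0 0 0 0 0 0 0'; python3 - <<'E'
from h import *
delta('middle')
im,d=grab_frame('wrist');save('w3.png',im)
im,d=grab_frame('top');save('t3.png',cv2.resize(im[130:270,110:300],(760,560)))
E
```

```text
time: 9.12
tcp_pos: [0.458, -0.0316, 0.1328]
tool_rot: [-3.141, -0.001, 0.023]
contact_force: [0.3, -0.5, 0.8]
finger_gap: 0.998
finger_force: 0.0
middle t 9.12 tcp [458.  -31.6 132.8] turn [-0. -0.  0.] shift now-axes [-0.7  0.8 -0. ] after-turn [-0.7  0.8  0. ] gap 87.8 F [ 0.3 -0.5  0.8] ff 0.0
```

View pics/w3.png

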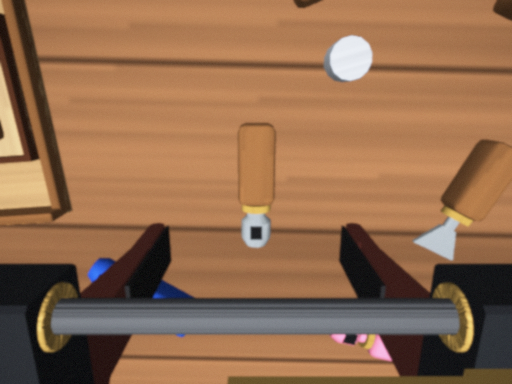

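View pics/t3.png

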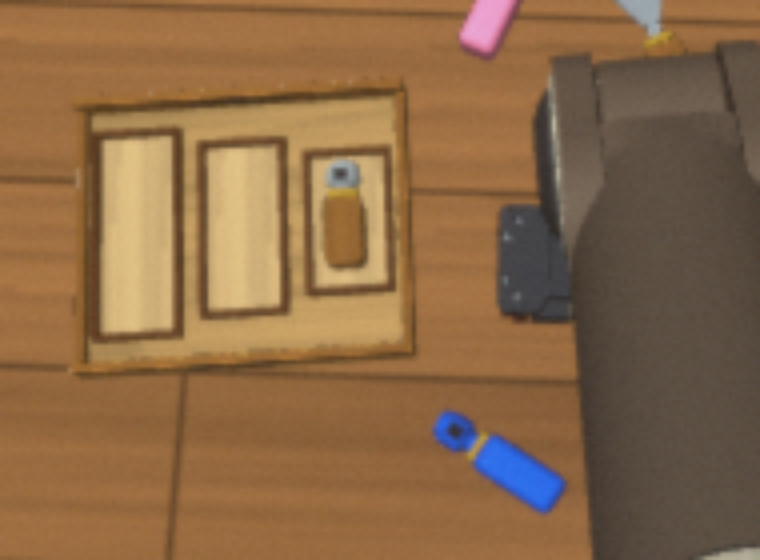

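The short punch lies inside the short trough at (343,213) in the top crop. In the wrist view the middle punch at (256,185) is centred. I descend and grip it.

```bash
python3 -m crank '0 -1 1 40 0 0 0;0 0 0 40 0 0 0;0 0 0 22 0 0 0;0 0 0 14 0 0 0;0 0 0 9 0 0 0;0 0 0 0 0 0 0;255 0 0 0 0 0 0;255 0 0 0 0 0 0;255 0 0 0 0 0 0;255 0 0 0 0 0 0;255 0 0 0 0 0 0;255 0 0 0 0 0 0;255 0 0 0 0 0 0;255 0 0 0 0 0 0' 25; python3 - <<'E'
from h import *
delta('middle');delta('tmiddle')
E
```

```text
time: 10.98
tcp_pos: [0.4566, -0.0331, 0.0076]
tool_rot: [-3.142, 0.0, 0.023]
contact_force: [0.0, -0.2, 1.2]
finger_gap: 0.339
finger_force: 25.0
middle t 10.97 tcp [456.6 -33.1   7.6] turn [-0.  0.  0.] shift now-axes [ 0.7 -0.7 -0. ] after-turn [ 0.7 -0.7 -0. ] gap 29.9 F [ 0.  -0.2  1.2] ff 25.0
tmiddle t 10.97 tcp [456.6 -33.1   7.6] turn [-0.   0.  -4.1] shift now-axes [  72.3 -301.9   -0. ] after-turn [  93.4 -296.1   -0. ] gap 29.9 F [ 0.  -0.2  1.2] ff 25.0
```

```bash
python3 -m crank '255 0 0 -20 0 0 0;255 0 0 -40 0 0 0;255 0 0 -40 0 0 0;255 0 0 0 0 0 -4.1;255 13 -42 0 0 0 0;255 13 -42 0 0 0 0;255 13 -42 0 0 0 0;255 13 -42 0 0 0 0;255 13 -42 0 0 0 0;255 14 -43 0 0 0 0;255 14 -43 0 0 0 0;255 0 0 0 0 0 0;255 0 0 0 0 0 0'; python3 - <<'E'
from h import *
delta('tmiddle')
im,d=grab_frame('wrist');save('w4.png',im)
E
```

```text
time: 12.6
tcp_pos: [0.5207, 0.2695, 0.107]
tool_rot: [3.14, 0.001, 0.095]
contact_force: [-0.3, -0.6, -1.2]
finger_gap: 0.342
finger_force: 25.0
tmiddle t 12.60 tcp [520.7 269.5 107. ] turn [0.1 0.1 0. ] shift now-axes [ 1.2 -0.8 -0. ] after-turn [ 1.2 -0.8 -0. ] gap 30.1 F [-0.3 -0.6 -1.2] ff 25.0
```

View pics/w4.png

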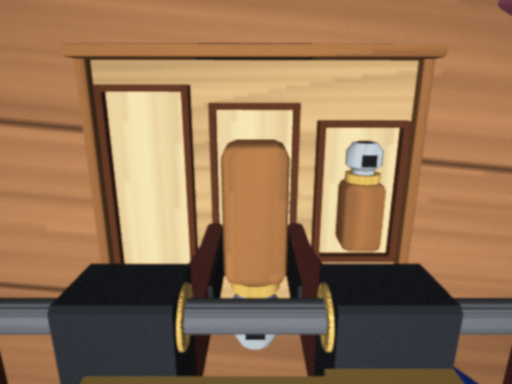

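The middle punch at (255,210) is centred over the middle trough (columns 210–299), and the short punch still lies flat at (362,200). I lower and release.

```bash
python3 -m crank '255 1 -1 40 0 0 0;255 0 0 25 0 0 0;255 0 0 12 0 0 0;255 0 0 8 0 0 0;255 0 0 0 0 0 0;255 0 0 0 0 0 0;100 0 0 0 0 0 0;100 0 0 0 0 0 0;100 0 0 0 0 0 0;100 0 0 0 0 0 0;100 0 0 -30 0 0 0;100 0 0 -40 0 0 0;0 0 0 -40 0 0 0;0 0 0 0 0 0 0'; python3 - <<'E'
from h import *
delta('long')
E
```

```text
time: 14.4
tcp_pos: [0.5239, 0.2726, 0.1359]
tool_rot: [-3.139, -0.006, 0.095]
contact_force: [0.6, 0.3, -0.9]
finger_gap: 0.792
finger_force: 0.0
long t 14.40 tcp [523.9 272.6 135.9] turn [-0.2 -0.3 26.4] shift now-axes [ 80.8 529.2  -0.8] after-turn [307.9 437.9   0. ] gap 69.7 F [ 0.6  0.3 -0.9] ff 0.0
```

```bash
python3 -m crank '0 0 0 0 0 0 8.8;0 0 0 0 0 0 8.8;0 0 0 0 0 0 8.8;0 28 40 0 0 0 0;0 28 40 0 0 0 0;0 28 40 0 0 0 0;0 28 40 0 0 0 0;0 28 40 0 0 0 0;0 28 40 0 0 0 0;0 28 40 0 0 0 0;0 28 40 0 0 0 0;0 28 39 0 0 0 0;0 28 39 0 0 0 0;0 28 39 0 0 0 0;0 0 0 0 0 0 0;0 0 0 0 0 0 0'; python3 - <<'E'
from h import *
delta('long')
im,d=grab_frame('wrist');save('w5.png',im)
E
```

```text
time: 16.4
tcp_pos: [0.6528, -0.246, 0.1312]
tool_rot: [-3.141, 0.002, -0.366]
contact_force: [-0.8, -0.0, -0.6]
finger_gap: 1.003
finger_force: 0.0
long t 16.40 tcp [ 652.8 -246.   131.2] turn [-0.   0.1  0. ] shift now-axes [ 1.8  0.  -0. ] after-turn [1.8 0.  0. ] gap 88.3 F [-0.8 -0.  -0.6] ff 0.0
```

View pics/w5.png

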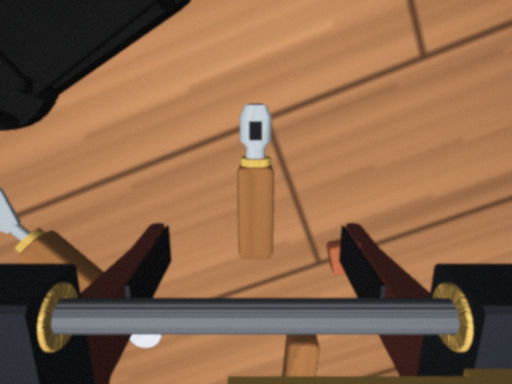

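The long punch at (256,180) is centred and aligned, and the red cube at (335,255) is clear of the finger path. I descend and grip.

```bash
python3 -m crank '0 2 0 40 0 0 0;0 0 0 40 0 0 0;0 0 0 22 0 0 0;0 0 0 13 0 0 0;0 0 0 9 0 0 0;0 0 0 0 0 0 0;255 0 0 0 0 0 0;255 0 0 0 0 0 0;255 0 0 0 0 0 0;255 0 0 0 0 0 0;255 0 0 0 0 0 0;255 0 0 0 0 0 0;255 0 0 0 0 0 0;255 0 0 0 0 0 0' 25; python3 - <<'E'
from h import *
delta('long');delta('tlong')
E
```

```text
time: 18.2
tcp_pos: [0.6553, -0.2475, 0.0086]
tool_rot: [-3.142, 0.0, -0.366]
contact_force: [-0.7, 0.8, 0.1]
finger_gap: 0.338
finger_force: 25.0
long t 18.20 tcp [ 655.3 -247.5    8.6] turn [-0.  0.  0.] shift now-axes [-1.1 -0.5  0. ] after-turn [-1.1 -0.5 -0. ] gap 29.8 F [-0.7  0.8  0.1] ff 25.0
tlong t 18.20 tcp [ 655.3 -247.5    8.6] turn [ -0.    0.  -26.4] shift now-axes [-345.4 -507.5    0. ] after-turn [ -84.2 -608.1   -0. ] gap 29.8 F [-0.7  0.8  0.1] ff 25.0
```

```bash
python3 -m crank '255 0 0 -20 0 0 0;255 0 0 -40 0 0 0;255 0 0 -40 0 0 0;255 0 0 0 0 0 -8.8;255 0 0 0 0 0 -8.8;255 0 0 0 0 0 -8.8;255 -6 -44 0 0 0 0;255 -6 -44 0 0 0 0;255 -6 -44 0 0 0 0;255 -6 -44 0 0 0 0;255 -6 -44 0 0 0 0;255 -6 -44 0 0 0 0;255 -6 -44 0 0 0 0;255 -6 -44 0 0 0 0;255 -6 -44 0 0 0 0;255 -6 -44 0 0 0 0;255 -6 -42 0 0 0 0;255 -6 -42 0 0 0 0;255 -6 -42 0 0 0 0;255 -6 -42 0 0 0 0'; python3 -m crank '255 0 0 0 0 0 0;255 0 0 0 0 0 0'; python3 - <<'E'
from h import *
delta('tlong')
im,d=grab_frame('wrist');save('w6.png',im)
E
```

```text
time: 20.7
tcp_pos: [0.514, 0.351, 0.1101]
tool_rot: [-3.141, -0.001, 0.095]
contact_force: [-0.1, 0.6, -2.6]
finger_gap: 0.341
finger_force: 25.0
time: 20.95
tcp_pos: [0.5144, 0.3491, 0.1093]
tool_rot: [3.141, -0.001, 0.095]
contact_force: [-0.3, -0.5, -1.2]
finger_gap: 0.336
finger_force: 25.0
tlong t 20.95 tcp [514.4 349.1 109.3] turn [ 0. -0.  0.] shift now-axes [-0.1 -0.9 -0. ] after-turn [-0.1 -0.9 -0. ] gap 29.6 F [-0.3 -0.5 -1.2] ff 25.0
```

View pics/w6.png

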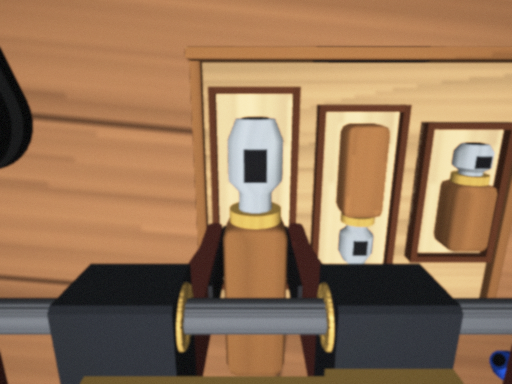

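The long punch at (255,200) is centred over the long trough (columns 210–299). The middle and short punches lie in their troughs at (360,190) and (467,200). I lower, release, and move up and away.

```bash
python3 -m crank '255 0 -1 40 0 0 0;255 0 0 25 0 0 0;255 0 0 13 0 0 0;255 0 0 8 0 0 0;255 0 0 0 0 0 0;255 0 0 0 0 0 0;100 0 0 0 0 0 0;100 0 0 0 0 0 0;100 0 0 0 0 0 0;100 0 0 0 0 0 0;100 0 0 -30 0 0 0;100 0 0 -40 0 0 0;100 0 0 -40 0 0 0;100 0 0 -40 0 0 0;100 0 50 0 0 0 0;100 0 50 0 0 0 0;100 0 50 0 0 0 0;100 0 50 0 0 0 0;100 0 50 0 0 0 0'; python3 -m crank '100 0 50 0 0 0 0;100 0 50 0 0 0 0;100 0 50 0 0 0 0;100 0 0 0 0 0 0;100 0 0 0 0 0 0;100 0 0 0 0 0 0'; python3 - <<'E'
from h import *
im,d=grab_frame('top');save('t7.png',cv2.resize(im[110:270,110:410],(800,427)))
im,d=grab_frame('scene');save('s7.png',cv2.resize(im[100:210,255:385],(709,600)))
K,R,t=cam('top')
E
```

```text
time: 23.38
tcp_pos: [0.5376, 0.1002, 0.1728]
tool_rot: [3.142, -0.0, 0.095]
contact_force: [0.7, -0.0, 0.6]
finger_gap: 0.609
finger_force: 0.0
time: 24.12
tcp_pos: [0.5518, -0.0457, 0.1727]
tool_rot: [-3.141, -0.0, 0.097]
contact_force: [-0.6, -0.3, -0.1]
finger_gap: 0.608
finger_force: 0.0
```

View pics/t7.png

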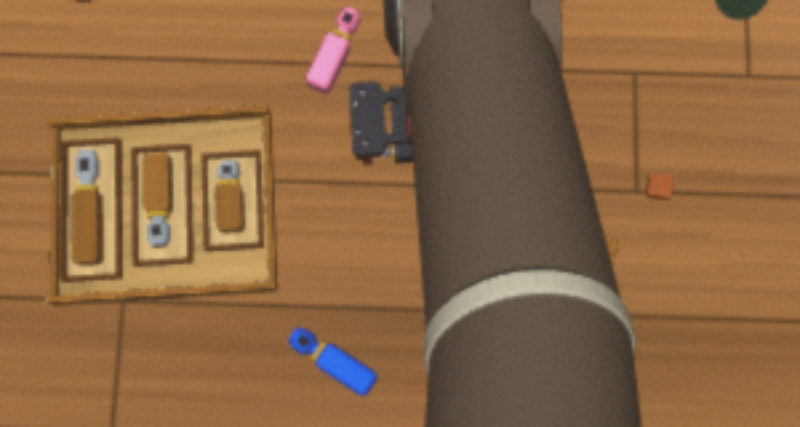

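View pics/s7.png

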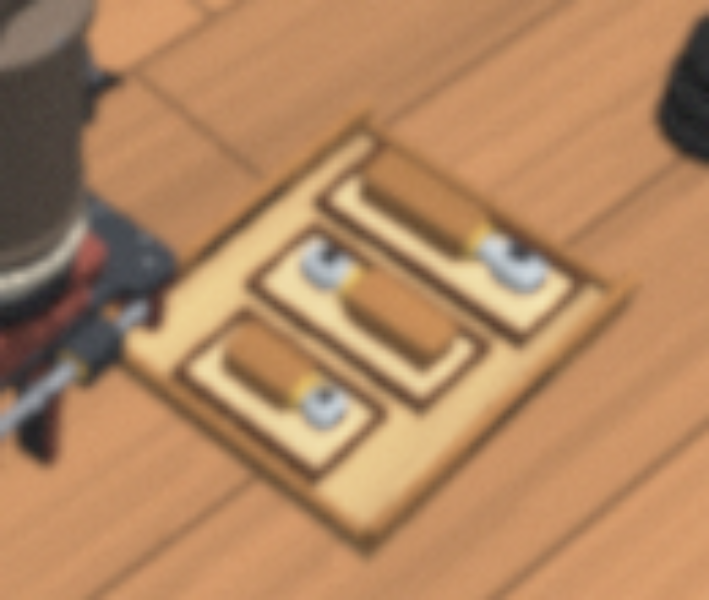

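Both views show all three punches flat inside their own troughs. In the top crop they are at (86,205) long, (157,200) middle and (229,195) short. The robot is touching nothing, so I hand in.

```bash
python3 -c "
from station import job_done
print(job_done())"
```

```text
the job is handed in; nothing more can be done
None
```

The job is handed in: the short, middle and long punches each lie flat in their own trough, and I never touched the two chisels.

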